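# Hold the test-box flap at its balance point

## Robot

A 6-joint arm with a two-finger parallel gripper is mounted at the origin on a cart in front of the work surface, level with it; the furniture and walls round the work are solid. World frame = base frame: x ahead of the robot, y to its left, z up, the work surface at z = 0. Lengths are in m, angles in rad, forces in N, time in s.
With the tool pointing down it reaches from about 0.35 to 0.85 m from the base axis. Payload 8.1 kg.
Tool frame: the origin (TCP) lies between the finger pads; the fingertips stand 14 mm ahead of it and the grasp point (between the pads) lies 5 mm behind it; z points along the fingers, y is the direction in which the jaws open and shut (so a half turn about z gives the same grasp; the last joint's range is limited). The gripper opens to 93 mm and grips with 3 to 60 N. Pads are 15 mm wide; open, the fingers measure 128 mm over their backs; the gripper's body (75 mm by 188 mm) begins 65 mm behind the grasp point.
Start: joints at [1.144, 0.13, 1.488, -0, 1.523, -0.085], TCP at [0.201, 0.565, 0.233] pointing down, gripper open.
Joint ranges: [-2.96, 2.96], [-0.89, 2.26], [0.02, 2.5], [-1.34, 4.48], [0, 2.73], [-2.66, 2.66]. Speed limits (rad/s): [2.39, 2.39, 2.79, 3.14, 3.14, 3.14].

## Interface

Orientations are given as a rotation vector (axis times angle).
In Python, from plant import robot gives the robot as it stands.
- The arm moves only by the tool step_arm, never from a script. Its argument "targets" is a list of rows, each an object of numbers: "tx", "ty", "tz": the shift along the tool's x, y, z in mm; "ax", "ay", "az": the turn, a rotation vector about the tool's x, y, z in rad; "grip": the closure in counts, from 0 (fully open) to 255 (shut). In form: [{"tx": .., "ty": .., "tz": .., "ax": .., "ay": .., "az": .., "grip": ..}, ...]. A call has 1 to 20 rows; each row shifts and turns the commanded pose from where the row before left it, along the tool's axes as they then stand; what a row does not reach is not made up. A row lasts 1/10 s, in which the tool goes at most 50 mm and 8.59 degrees, less where a joint would pass 70% of its speed; a pose out of reach is approached as far as the arm can. A call with a gripper value outside its range is refused whole. The fingers move at their own pace and stop on an object; "squeeze" is the grip in N (left out, the last holds). Time passes only in rows, so rows that do not move let the fingers close. It gives the time, the measured TCP pose, the force and the opening at its end, in the units of the state.
- robot.read_state(): the state, without advancing time (a new reading comes with each control period).
- robot.read_camera(name): name is "scene" or "top" or "wrist"; returns a dict with "frame" (420x560x3 uint8, blue, green, red), "fx", "fy", "cx", "cy" (pixels), "R" (3x3) and "t" (3): a world point X has camera coordinates R X + t. Camera axes: x right, y down, z forward; pixel columns grow to the right and rows downward; lengths in m; the calibration is good to about 2 mm. The wrist camera is an equidistant fisheye: a pixel r from the principal point sees the ray r / f radians off the axis. A picture is of the moment at which its call begins. There is no depth.
- robot.close_job(): hands the job in, once; it reports no verdict.
The state is a dict: "t": time; "q": joint angles; "dq": joint speeds; "joint_torque": joint torques, N m; "tool_pos": TCP position; "orientation": TCP orientation; "force": force on the tool from outside, world axes, zero at the start; "wrist_torque": the same for the moment, N m; "opening": finger opening in m.
Only numpy, scipy, OpenCV 4.12 (cv2) and the standard library are available. Lean on these libraries where they do the work, as an engineer would, in place of code of your own. Each camera call takes 0.05 s, during which the arm holds its last target.

## Task

The flap of the grey optical test box has to be held at its balance point while a colleague adjusts the stay. Turn the blue captive screw cap a quarter turn anticlockwise (seen from above) until its yellow tongue is fully clear of the flap, then take the flap by its aluminium bar and swing it up steadily, without flinging it or letting it fall either way, until it stands upright, balanced over its hinge. Finish with the gripper closed on the bar, holding the flap still at that balance point; do not let go, and leave the things lying around where they are.

Things in the scene. Friction and masses are not known exactly. Their poses are not given: they have to be found in the camera images.
- test_box: grey light-tight box, open on top under its black flap, 130 (x) x 170 (y) x 111 mm high, fixed to the bench. Origin: centre of its underside. -x is its front, towards the robot; +y the side with the blue cap; z up. Its yaw varies within 0.3 rad. While the cap's tongue lies over the flap, the flap cannot rise.
- hinge_mid (a point): middle of the flap's hinge pin, which runs along the box's y axis at the rear: box frame (69, 0, 116) mm. The flap's panel is black, 6 mm thick, 166 mm wide, its front edge 134 mm from the pin.
- flap_angle (a joint): flap angle about the hinge pin, rad: 0 shut (level), growing as its front edge swings up and to the rear; 1.57 upright, its balance point (centre of mass in the panel's mid-plane, straight above the pin); stop at 2.5, tipped over the back. The hinge is nearly frictionless: off balance the flap falls unless held. Flap with bar: 0.12 to 0.24 kg.
- bar_mid (a point): aluminium grab bar, round, 10 mm thick, straight for 108 mm along the box's y, on two arms in the flap's plane. This point: middle of the rod, 175 mm from the hinge pin. Shut, it is 116 mm above the bench and clear of the box front and the panel edge by 36 mm. Fingers closed across it can stay pointing down: the rod turns between them.
- flap: the flap: black panel with the aluminium bar, turning on the hinge pin. Origin: on the pin, at hinge_mid. Shut, its axes are the box's: the bar lies towards -x; upright, its -x axis points up.
- cap (a joint): turn of the blue screw cap, rad, about a vertical axis: 0 with its tongue across the flap (towards the box's -y), growing anticlockwise seen from above, stop at 1.57 with the tongue to the box's rear. Starts at 0 to 0.25; the tongue is clear of the flap from about 1.1 on. Friction 0.04 N m; it stays where left and does not rise.
- cap_grip (a point): on the cap's axis at the height to grip: box frame (-30, 109, 144.5) mm. The cap is a fluted blue cylinder, 36 to 39 mm across, 124.5 to 160.5 mm above the bench, with a white line on top. Its yellow tongue, 4 mm thick, 14 mm wide, lies just below and reaches 38 mm from the axis.
- connector_0: bystander, leave it: small black connector block, 34 x 12 x 12 mm. Origin: centre of its underside.
- marker_cyan: bystander, leave it: cyan marker pen, 138 mm long. Origin: centre of its underside.
- threadlock: bystander, leave it: red bottle with a white nozzle, 25 mm across, 72 mm high. Origin: centre of its underside.

How it is judged:
On the way, in this order (a step that is already met when the one before it is completed fails the run):
1. the cap is turned until its tongue is clear, the flap still shut (value of joint cap above 1.1 rad and value of joint flap_angle below 0.15 rad), for 0.2 s.
2. the flap is swung up by the bar to its balance point (value of joint flap_angle between 1.48 and 1.66 rad), for 0.2 s.
At the end, for the whole second after the job is handed in: the flap stands within 0.08 rad (4.5 degrees) of upright and is still (under 0.06 rad/s), the fingers grip it (more than 1 N) at the bar, grasp point within 65 mm of the middle of the rod, and the cap's tongue is clear of the flap (cap beyond 1.1 rad) (value of joint flap_angle between 1.49 and 1.65 rad and velocity of joint flap_angle between -0.06 and 0.06 rad/s and contact force between flap and the fingers above 1 N and distance between the grasp point and bar_mid below 0.065 m and value of joint cap above 1.1 rad); the arm keeps its last pose, push and grip.
It fails at once if the flap goes over the back (value of joint flap_angle above 1.85 rad).
It fails at once if the flap is flung open (velocity of joint flap_angle above 2 rad/s).
It fails at once if the flap is let fall shut (velocity of joint flap_angle below -2 rad/s).
It fails at once if a thing lying around is knocked away (more than 4 cm) (distance of any of connector_0, marker_cyan, threadlock from where it was at the start of the episode above 0.04 m).
It also fails if it takes over 51 s, if anything falls off the work surface, if the arm or the gripper's body presses on something with over 40 N, if the wrist force passes 120 N, or if a joint passes its speed limit or range.

## Working session

There is one attempt and no reset: what is moved stays moved. The work goes in short steps, Python scripts to look and compute and a tool call to move; the robot and the scene stay as the last step left them, time stands still between calls to the robot, and variables do not carry over. Pictures are saved under pics/ and viewed, and the job is handed in when it is done.

Besides the shell and the picture viewer there is one more tool, called after "Request:" as a command line: name --argument value ..., lists and objects as JSON in quotes. step_arm: Moves the arm, as the interface text tells. Its arguments: {"type":"object","properties":{"targets":{"type":"array"},"squeeze":{"type":"number"}},"required":["targets"]}

```bash
mkdir -p pics; ls
python3 - <<'E'
from plant import robot
import cv2
s=robot.read_state()
for k in s: print(k,s[k])
for n in ["scene","top","wrist"]:
    c=robot.read_camera(n)
    cv2.imwrite(f"pics/{n}0.png",c["frame"])
    print(n,c["fx"],c["fy"],c["cx"],c["cy"],c["R"],c["t"])
E
```

```text
pics
t 0.0
q [ 1.14359489e+00  1.31108635e-01  1.48928255e+00 -8.58083506e-06
  1.52299899e+00 -8.53817015e-02]
dq [ 0.00118942 -0.0009489  -0.00027595  0.00172086  0.00034252  0.0014831 ]
joint_torque [ 2.43518080e-04 -5.59832203e+01 -4.91770363e+01  7.70290266e-02
  3.50623915e-02 -1.58182311e-04]
tool_pos [0.20086675 0.56480128 0.23161701]
orientation [-5.34242101e-01 -3.09537907e+00  2.73434287e-03]
force [-0.24780678 -0.36406397  0.34443363]
wrist_torque [0.01190949 0.06711859 0.01389285]
opening 0.0933036914104548
scene 509.00306286924956 509.00306286924956 286.70701244264285 208.52293718475872 [[ 0.76133394 -0.64809997 -0.0183595 ]
 [-0.46047815 -0.52056321 -0.71900891]
 [ 0.45643237  0.55586004 -0.69475831]] [-0.39141803  0.33821631  0.92433037]
top 396.47143211789387 396.47143211789387 275.04529552054305 210.62204653375846 [[-5.16324435e-04 -9.99996830e-01  2.46460415e-03]
 [-9.85884175e-01  9.63908165e-05 -1.67428745e-01]
 [ 1.67427976e-01 -2.51626178e-03 -9.85881099e-01]] [-0.00629647  0.56561181  0.880045  ]
wrist 325.19226210127806 325.19226210127806 275.3701711372041 213.73929566961473 [[ 0.33426808  0.94247676 -0.00155097]
 [ 0.91127508 -0.32278098  0.255715  ]
 [ 0.24050482 -0.08689072 -0.96675097]] [-0.59875348 -0.03189246  0.39012178]
```

View pics/scene0.png

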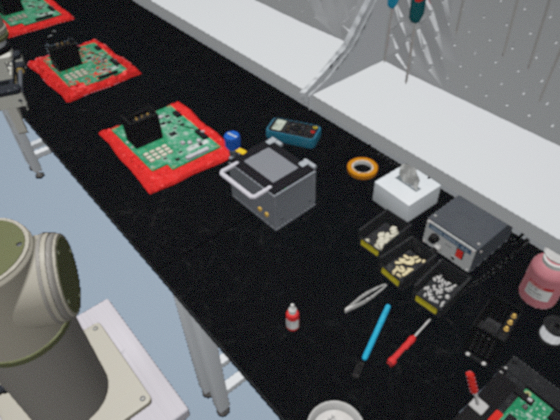

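View pics/top0.png

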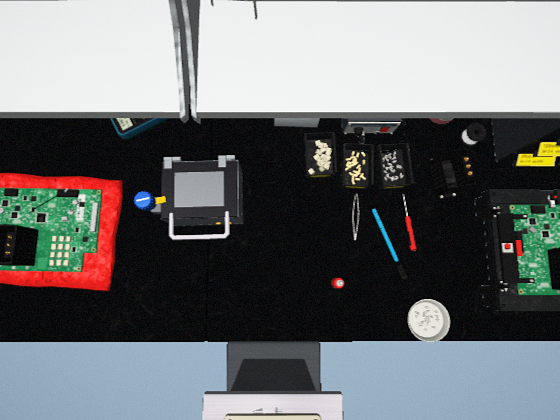

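View pics/wrist0.png

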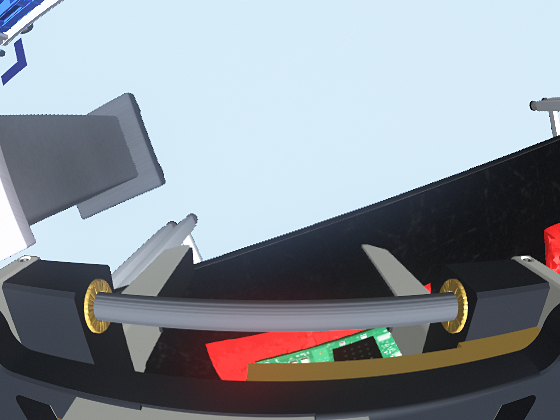

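The scene view shows the box at about (275,180), with the blue cap at (232,140). In the top view the cap is at (144,200), the yellow tongue at (160,200), and the U-shaped bar with its rod near row 236, columns 172–228. The wrist view shows nothing useful. Next I measure with masks.

```bash
cat > h.py <<'E'
import numpy as np, cv2
def ray(c,u,v):
    R=np.array(c["R"]);t=np.array(c["t"])
    d=np.array([(u-c["cx"])/c["fx"],(v-c["cy"])/c["fy"],1.])
    return -R.T@t, R.T@d
def onz(c,u,v,z):
    o,d=ray(c,u,v); return o+d*(z-o[2])/d[2]
def tri(c1,p1,c2,p2):
    o1,d1=ray(c1,*p1);o2,d2=ray(c2,*p2)
    s=np.linalg.lstsq(np.c_[d1,-d2],o2-o1,rcond=None)[0]
    a=o1+d1*s[0];b=o2+d2*s[1]; return (a+b)/2,np.linalg.norm(a-b)
def proj(c,X):
    p=np.array(c["R"])@X+np.array(c["t"]); return c["cx"]+c["fx"]*p[0]/p[2],c["cy"]+c["fy"]*p[1]/p[2]
E
python3 - <<'E'
from plant import robot
import cv2,numpy as np
from h import *
T=robot.read_camera("top");S=robot.read_camera("scene")
t=T["frame"];s=S["frame"]
cv2.imwrite("pics/tz.png",cv2.resize(t[140:260,120:260],None,fx=5,fy=5,interpolation=cv2.INTER_NEAREST))
cv2.imwrite("pics/sz.png",cv2.resize(s[115:235,205:335],None,fx=5,fy=5,interpolation=cv2.INTER_NEAREST))
def m(c,lo,hi,box):
    h=cv2.cvtColor(c["frame"],cv2.COLOR_BGR2HSV);k=cv2.inRange(h,lo,hi)
    z=np.zeros_like(k);x0,x1,y0,y1=box;z[y0:y1,x0:x1]=k[y0:y1,x0:x1];return z
for n,c,b in (("top",T,(125,175,180,220)),("scene",S,(215,252,122,165))):
    for nm,lo,hi in (("blue",(100,120,60),(130,255,255)),("yel",(20,120,120),(35,255,255))):
        k=m(c,lo,hi,b);ys,xs=np.nonzero(k)
        print(n,nm,len(xs),xs.mean(),ys.mean(),xs.min(),xs.max(),ys.min(),ys.max())
        print(onz(c,xs.mean(),ys.mean(),.1225 if nm=="yel" else .1605))
E
```

```text
top blue 280 143.67857142857142 200.43214285714285 133 154 191 210
[0.567757   0.26424776 0.1605    ]
top yel 66 160.21212121212122 199.54545454545453 155 165 196 203
[0.5771676  0.24143585 0.1225    ]
scene blue 257 232.13618677042803 139.5953307392996 223 240 130 150
[0.55877386 0.24729718 0.1605    ]
scene yel 53 241.0943396226415 150.79245283018867 236 246 147 154
[0.57607097 0.24015481 0.1225    ]
```

View pics/tz.png

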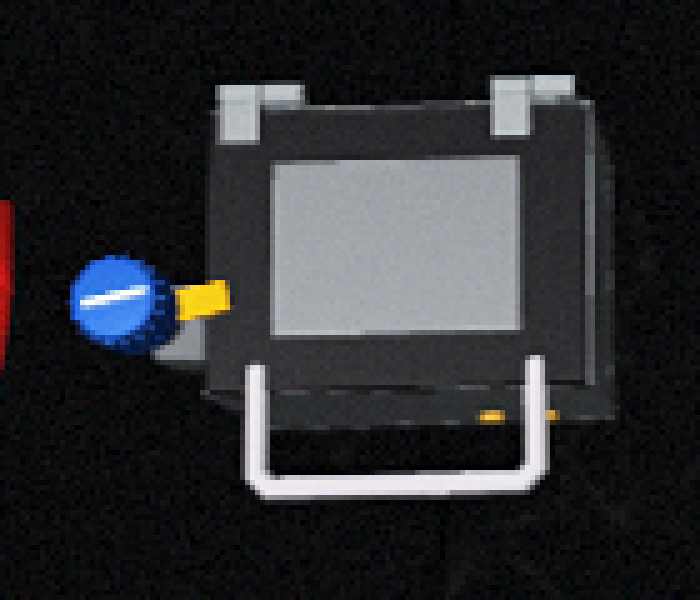

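View pics/sz.png

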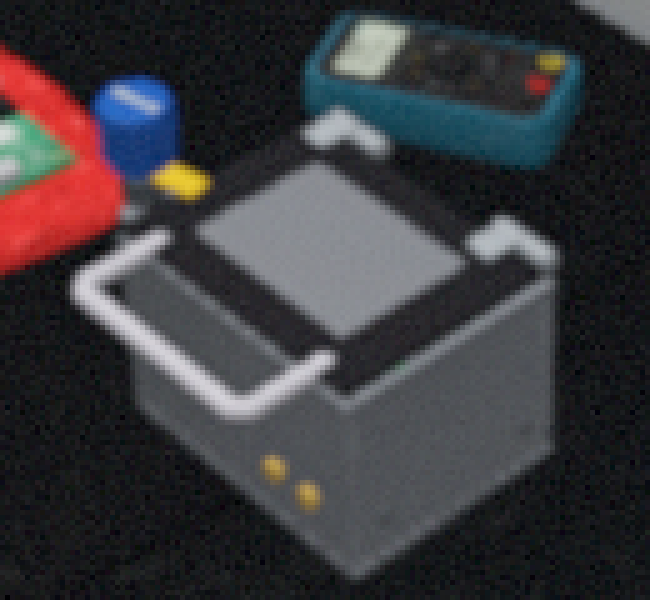

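The crops show, in the top zoom: cap face centre near (114,299), white line from (80,304) to (146,290), and rod from (262,489) to (528,480). In the scene zoom the rod runs from (85,290) to (240,408).

```bash
cat >> h.py <<'E'
def zt(x,y,ox=120,oy=140,f=5): return (x+.5)/f-.5+ox,(y+.5)/f-.5+oy
E
python3 - <<'E'
from plant import robot
from h import *
T=robot.read_camera("top");S=robot.read_camera("scene")
cap=onz(T,*zt(114,300),.1605);print("cap top",cap)
cs=onz(S,*zt(134,97,205,115),.1605);print("cap scene",cs)
# bar by mask: silver bright px on the rod rows in top image
g=T["frame"].min(2); box=np.zeros_like(g);box[225:245,160:240]=g[225:245,160:240]
ys,xs=np.nonzero(box>130);k=(xs>=176)&(xs<=223)&(ys>=232)
vx,vy,x0,y0=cv2.fitLine(np.c_[xs,ys][k].astype(np.float32),cv2.DIST_HUBER,0,.01,.01).ravel()
f=lambda x:(x,y0+(x-x0)*vy/vx)
print("rod px",f(170),f(228), "extent at rod rows",xs.min(),xs.max())
a=onz(T,*f(178),.1165);b=onz(T,*f(222),.1165);d=(a-b)/np.linalg.norm(a-b);print(a,b,"yaw",np.arctan2(-d[0],d[1]))
# arm legs centres in top zoom (255 / 537 columns)
L=onz(T,*zt(256,489),.116);R=onz(T,*zt(536,479),.116);print("rod ends",L,R,np.linalg.norm(L-R),"mid",(L+R)/2)
# scene
L2=onz(S,*zt(84,292,205,115),.116);R2=onz(S,*zt(238,408,205,115),.116);print("scene",L2,R2,np.linalg.norm(L2-R2),(L2+R2)/2)
# panel rear corners / hinges, front corners top z .119
for p in ((208,388),(585,383),(208,112),(592,100)):print("panel",p,onz(T,*zt(*p),.119))
yaw=np.arctan2(-d[0],d[1]);
for mid in ((L+R)/2,):
  for y in (yaw,):
    Rz=np.array([[np.cos(y),-np.sin(y)],[np.sin(y),np.cos(y)]])
    o=mid[:2]-Rz@[-.106,0];print("box",o,y,"cap pred",o+Rz@[-.03,.109],"hinge",o+Rz@[.069,0])
l1=onz(T,*zt(80,304),.1605);l2=onz(T,*zt(146,290),.1605);print("line dir",l2-l1,np.arctan2(*(l2-l1)[1::-1]))
c=onz(T,160.21,199.55,.1245)-cap;print("tongue ang",np.arctan2(c[1],c[0]))
E
```

```text
cap top [0.56950295 0.26697453 0.1605    ]
cap scene [0.57072518 0.26675428 0.1605    ]
rod px (170, np.float32(237.19403)) (228, np.float32(235.61606)) extent at rod rows 169 228
[0.4967792  0.20126713 0.1165    ] [0.49932398 0.10725973 0.1165    ] yaw 0.027063469359003105
rod ends [0.49592544 0.21674545 0.116     ] [0.50018924 0.09706588 0.116     ] 0.11975549283384682 mid [0.49805734 0.15690567 0.116     ]
scene [0.49574478 0.21007317 0.116     ] [0.50077001 0.09894995 0.116     ] 0.1112367886636229 [0.4982574  0.15451156 0.116     ]
panel (208, 388) [0.53917939 0.23848232 0.119     ]
panel (585, 383) [0.54133333 0.07644801 0.119     ]
panel (208, 112) [0.66211567 0.24432496 0.119     ]
panel (592, 100) [0.66763536 0.07534627 0.119     ]
box [0.60401852 0.15977404] 0.027063469359003105 cap pred [0.57107995 0.26792232] hinge [0.67299326 0.1616412 ]
line dir [ 0.00587901 -0.02684164  0.        ] -1.355175374944498
tongue ang -1.2997832713755253
```

The measurements agree across views: cap axis about (0.570, 0.267), rod middle about (0.498, 0.156), yaw about 0.03 and cap start about 0.2. Before moving I check the shelf behind for clearance, and compute the first move.

Run:
```python
from plant import robot
from h import *
from scipy.spatial.transform import Rotation as Ro
T=robot.read_camera("top");S=robot.read_camera("scene")
g=lambda c:cv2.cvtColor(c["frame"],cv2.COLOR_BGR2GRAY).astype(int)
gt=g(T);gs=g(S)
for u in (100,250,300): 
    v=[i for i in range(60,160) if gt[i,u]<100][0];print("top edge",u,v,[np.round(onz(T,u,v,z)[0],3) for z in (0,.05,.1,.2,.3)])
for u in (200,260,300):
    col=gs[:,u];print("scene",u,[(i,int(col[i])) for i in range(40,130,4)])
s=robot.read_state();R=Ro.from_rotvec(s["orientation"]).as_matrix();print(R.round(4))
cv2.imwrite("pics/shelf.png",cv2.resize(S["frame"][0:130,150:400],None,fx=3,fy=3))
```

```text
top edge 100 113 [np.float64(0.828), np.float64(0.806), np.float64(0.784), np.float64(0.741), np.float64(0.698)]
top edge 250 113 [np.float64(0.828), np.float64(0.806), np.float64(0.785), np.float64(0.741), np.float64(0.698)]
top edge 300 113 [np.float64(0.828), np.float64(0.806), np.float64(0.785), np.float64(0.741), np.float64(0.698)]
scene 200 [(40, 126), (44, 18), (48, 32), (52, 11), (56, 18), (60, 25), (64, 22), (68, 24), (72, 25), (76, 25), (80, 17), (84, 24), (88, 16), (92, 27), (96, 23), (100, 26), (104, 21), (108, 19), (112, 22), (116, 22), (120, 57), (124, 103), (128, 98)]
scene 260 [(40, 215), (44, 215), (48, 214), (52, 216), (56, 216), (60, 215), (64, 182), (68, 133), (72, 135), (76, 132), (80, 23), (84, 18), (88, 15), (92, 19), (96, 22), (100, 24), (104, 23), (108, 22), (112, 29), (116, 27), (120, 19), (124, 2), (128, 25)]
scene 300 [(40, 215), (44, 214), (48, 213), (52, 213), (56, 215), (60, 216), (64, 215), (68, 215), (72, 217), (76, 215), (80, 215), (84, 218), (88, 166), (92, 162), (96, 135), (100, 131), (104, 43), (108, 20), (112, 22), (116, 16), (120, 25), (124, 46), (128, 32)]
[[-9.422e-01  3.352e-01 -1.000e-04]
 [ 3.352e-01  9.422e-01 -1.000e-04]
 [ 0.000e+00 -1.000e-04 -1.000e+00]]
```

View pics/shelf.png

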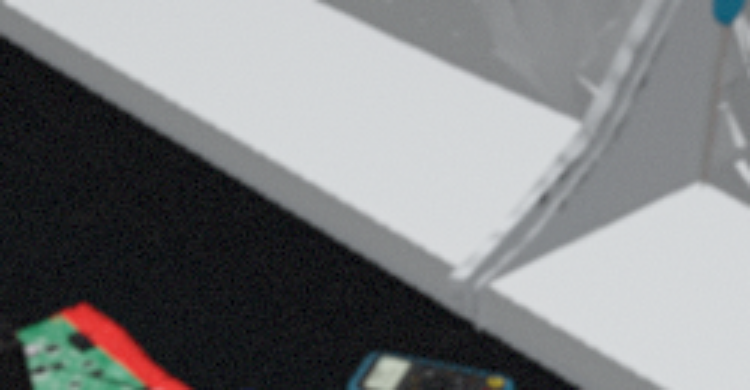

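The zoomed crop shows the shelf's white front edge, upper edge at scene (260,64) and (300,88). I intersect it with the top view's edge to get its height.

Run:
```python
from plant import robot
from h import *
T=robot.read_camera("top");S=robot.read_camera("scene")
for p in ((260,64),(300,87),(260,79),(300,103)):
    print(p,[(z,onz(S,*p,z).round(3)[:2].tolist(),onz(T,275,113,z)[0].round(3).item()) for z in (0,.1,.2,.3,.4,.5,.6)])
print(ray(T,0,0)[0],ray(S,0,0)[0])
```

```text
(260, 64) [(0, [1.013, 0.732], 0.828), (0.1, [0.902, 0.581], 0.785), (0.2, [0.79, 0.43], 0.741), (0.3, [0.678, 0.28], 0.698), (0.4, [0.566, 0.129], 0.654), (0.5, [0.455, -0.022], 0.611), (0.6, [0.343, -0.172], 0.568)]
(300, 87) [(0, [1.015, 0.521], 0.828), (0.1, [0.903, 0.394], 0.785), (0.2, [0.791, 0.268], 0.741), (0.3, [0.679, 0.141], 0.698), (0.4, [0.567, 0.014], 0.654), (0.5, [0.455, -0.112], 0.611), (0.6, [0.343, -0.239], 0.568)]
(260, 79) [(0, [0.949, 0.65], 0.828), (0.1, [0.845, 0.509], 0.785), (0.2, [0.74, 0.368], 0.741), (0.3, [0.636, 0.226], 0.698), (0.4, [0.531, 0.085], 0.654), (0.5, [0.427, -0.057], 0.611), (0.6, [0.322, -0.198], 0.568)]
(300, 103) [(0, [0.951, 0.449], 0.828), (0.1, [0.847, 0.33], 0.785), (0.2, [0.742, 0.212], 0.741), (0.3, [0.637, 0.093], 0.698), (0.4, [0.532, -0.025], 0.654), (0.5, [0.428, -0.144], 0.611), (0.6, [0.323, -0.262], 0.568)]
[ 0.41028033 -0.00413655  0.96233493] [ 0.03184675 -0.59141336  0.87818051]
```

Run:
```python
from plant import robot
from h import *
T=robot.read_camera("top");S=robot.read_camera("scene")
print([int(x) for x in cv2.cvtColor(T["frame"],6)[106:124,250]])
for p in ((303,92),(310,95)): print(p,onz(S,*p,.245))
def ony(c,u,v,y):
    o,d=ray(c,u,v);return o+d*(y-o[1])/d[1]
for y in (.16,.19,.21):
    print(y,[ony(S,*p,y).round(3)[[0,2]].tolist() for p in ((303,92),(320,70),(340,45),(373,0))],[ony(T,u,v,y).round(3)[[0,2]].tolist() for u,v in ((185,118),(192,60),(195,5))])
cv2.imwrite("pics/strutT.png",cv2.resize(T["frame"][0:130,130:260],None,fx=4,fy=4))
cv2.imwrite("pics/strutS.png",cv2.resize(S["frame"][0:130,270:430],None,fx=4,fy=4))
```

```text
[244, 242, 242, 243, 245, 254, 132, 93, 96, 98, 99, 105, 27, 15, 14, 9, 12, 13]
(303, 92) [0.73120173 0.18914553 0.245     ]
(310, 95) [0.73451011 0.1684238  0.245     ]
0.16 [[0.705, 0.269], [0.756, 0.304], [0.816, 0.344], [0.914, 0.418]] [[0.701, 0.27], [0.84, 0.23], [0.969, 0.222]]
0.19 [[0.732, 0.244], [0.785, 0.281], [0.848, 0.323], [0.949, 0.4]] [[0.754, 0.143], [0.919, 0.097], [1.071, 0.086]]
0.21 [[0.75, 0.228], [0.804, 0.266], [0.869, 0.309], [0.973, 0.388]] [[0.79, 0.059], [0.971, 0.007], [1.14, -0.004]]
```

View pics/strutT.png

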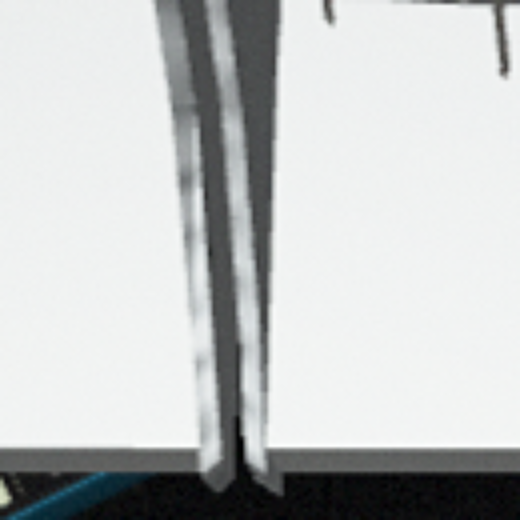

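View pics/strutS.png

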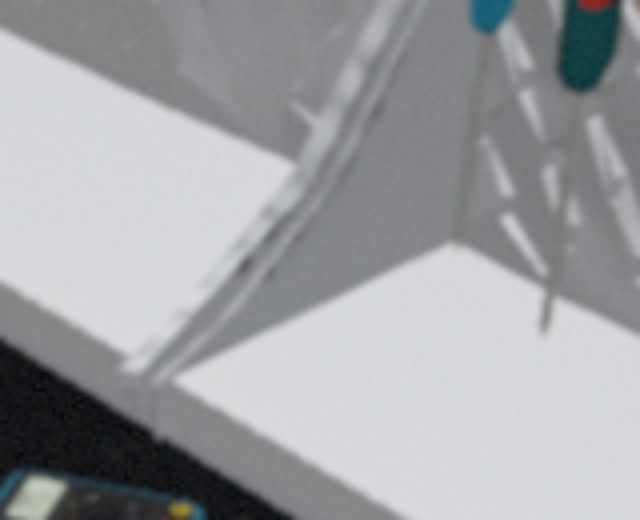

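The shelf front is at about x=0.73, z=0.20–0.245, with sloping gussets behind it. The gripper body stays at or above z=0.35, so it clears. First move: turn the tool in place, then travel above the cap.

Request:
step_arm --targets '[{"az": 0.14, "grip": 60}, {"az": 0.14, "grip": 60}, {"az": 0.14, "grip": 60}, {"az": 0.14, "grip": 60}, {"az": 0.14, "grip": 60}, {"az": 0.14, "grip": 60}, {"az": 0.14, "grip": 60}, {"az": 0.14, "grip": 60}, {"az": 0.14, "grip": 60}, {"az": 0.14, "grip": 60}, {"az": 0.14, "grip": 60}, {"az": 0.14, "grip": 60}, {"az": 0.14, "grip": 60}]' --squeeze 20

```text
schema error: expected keys tx, ty, tz, ax, ay, az, grip
```

Request:
step_arm --targets '[{"ty": 25, "tx": -2.2}, {"ty": 25, "tx": -2.2}, {"ty": 25, "tx": -2.2}, {"ty": 25, "tx": -2.2}, {"ty": 25, "tx": -2.2}, {"ty": 25, "tx": -2.2}, {"ty": 25, "tx": -2.2}, {"ty": 25, "tx": -2.2}, {"ty": 25, "tx": -2.2}, {"ty": 25, "tx": -2.2}, {"ty": 25, "tx": -2.2}, {"ty": 25, "tx": -2.2}, {"ty": 25, "tx": -2.2}, {"ty": 25, "tx": -2.2}, {"ty": 25, "tx": -2.2}, {"ty": 25, "tx": -2.2}, {"ty": 25, "tx": -2.2}, {"ty": 25, "tx": -2.2}, {"ty": 23, "tx": -2.0}, {"ty": 0}]'

```text
schema error: expected keys tx, ty, tz, ax, ay, az, grip
```

Run:
```python
from plant import robot
from h import *
from scipy.spatial.transform import Rotation as Ro
s=robot.read_state();R=Ro.from_rotvec(s["orientation"]).as_matrix();p=np.array(s["tool_pos"])
print(s["t"],s["q"].round(3) if hasattr(s["q"],"round") else s["q"],p,s["opening"],np.arctan2(R[1,1],R[0,1]),R[2].round(3))
print("to cap tool mm",R.T@(np.array([.5705,.267,.144])-p)*1000)
cv2.imwrite("pics/s1.png",robot.read_camera("scene")["frame"]);cv2.imwrite("pics/w1.png",robot.read_camera("wrist")["frame"])
```

```text
0.65 [ 1.144  0.13   1.488  0.     1.523 -0.085] [0.20109797 0.56531604 0.232667  ] 0.09305099021180813 1.2289819093678565 [ 0.  0. -1.]
to cap tool mm [-448.02823382 -157.24148526   88.64523753]
```

Request:
step_arm --targets '[{"tx": 0, "ty": 0, "tz": 0, "ax": 0, "ay": 0, "az": 0.14, "grip": 60}, {"tx": 0, "ty": 0, "tz": 0, "ax": 0, "ay": 0, "az": 0.14, "grip": 60}, {"tx": 0, "ty": 0, "tz": 0, "ax": 0, "ay": 0, "az": 0.14, "grip": 60}, {"tx": 0, "ty": 0, "tz": 0, "ax": 0, "ay": 0, "az": 0.14, "grip": 60}, {"tx": 0, "ty": 0, "tz": 0, "ax": 0, "ay": 0, "az": 0.14, "grip": 60}, {"tx": 0, "ty": 0, "tz": 0, "ax": 0, "ay": 0, "az": 0.14, "grip": 60}, {"tx": 0, "ty": 0, "tz": 0, "ax": 0, "ay": 0, "az": 0.14, "grip": 60}, {"tx": 0, "ty": 0, "tz": 0, "ax": 0, "ay": 0, "az": 0.14, "grip": 60}, {"tx": 0, "ty": 0, "tz": 0, "ax": 0, "ay": 0, "az": 0.14, "grip": 60}, {"tx": 0, "ty": 0, "tz": 0, "ax": 0, "ay": 0, "az": 0.14, "grip": 60}, {"tx": 0, "ty": 0, "tz": 0, "ax": 0, "ay": 0, "az": 0.14, "grip": 60}, {"tx": 0, "ty": 0, "tz": 0, "ax": 0, "ay": 0, "az": 0.14, "grip": 60}, {"tx": 0, "ty": 0, "tz": 0, "ax": 0, "ay": 0, "az": 0.14, "grip": 60}]' --squeeze 20

```text
t: 2.05
tool_pos: [0.2011, 0.5653, 0.2326]
orientation: [2.776, 1.47, 0.0]
force: [-0.6, -0.1, -0.4]
opening: 0.0713
```

Request:
step_arm --targets '[{"tx": -2.2, "ty": 25, "tz": 0, "ax": 0, "ay": 0, "az": 0, "grip": 60}, {"tx": -2.2, "ty": 25, "tz": 0, "ax": 0, "ay": 0, "az": 0, "grip": 60}, {"tx": -2.2, "ty": 25, "tz": 0, "ax": 0, "ay": 0, "az": 0, "grip": 60}, {"tx": -2.2, "ty": 25, "tz": 0, "ax": 0, "ay": 0, "az": 0, "grip": 60}, {"tx": -2.2, "ty": 25, "tz": 0, "ax": 0, "ay": 0, "az": 0, "grip": 60}, {"tx": -2.2, "ty": 25, "tz": 0, "ax": 0, "ay": 0, "az": 0, "grip": 60}, {"tx": -2.2, "ty": 25, "tz": 0, "ax": 0, "ay": 0, "az": 0, "grip": 60}, {"tx": -2.2, "ty": 25, "tz": 0, "ax": 0, "ay": 0, "az": 0, "grip": 60}, {"tx": -2.2, "ty": 25, "tz": 0, "ax": 0, "ay": 0, "az": 0, "grip": 60}, {"tx": -2.2, "ty": 25, "tz": 0, "ax": 0, "ay": 0, "az": 0, "grip": 60}, {"tx": -2.2, "ty": 25, "tz": 0, "ax": 0, "ay": 0, "az": 0, "grip": 60}, {"tx": -2.2, "ty": 25, "tz": 0, "ax": 0, "ay": 0, "az": 0, "grip": 60}, {"tx": -2.2, "ty": 25, "tz": 0, "ax": 0, "ay": 0, "az": 0, "grip": 60}, {"tx": -2.2, "ty": 25, "tz": 0, "ax": 0, "ay": 0, "az": 0, "grip": 60}, {"tx": -2.2, "ty": 25, "tz": 0, "ax": 0, "ay": 0, "az": 0, "grip": 60}, {"tx": -2.2, "ty": 25, "tz": 0, "ax": 0, "ay": 0, "az": 0, "grip": 60}, {"tx": -2.2, "ty": 25, "tz": 0, "ax": 0, "ay": 0, "az": 0, "grip": 60}, {"tx": -2.2, "ty": 25, "tz": 0, "ax": 0, "ay": 0, "az": 0, "grip": 60}, {"tx": -2, "ty": 23, "tz": 0, "ax": 0, "ay": 0, "az": 0, "grip": 60}, {"tx": 0, "ty": 0, "tz": 0, "ax": 0, "ay": 0, "az": 0, "grip": 60}]'

```text
t: 4.05
tool_pos: [0.5725, 0.265, 0.2324]
orientation: [2.773, 1.474, -0.0]
force: [0.1, 0.0, 0.0]
opening: 0.0713
```

```bash
cat > st.py <<'E'
from plant import robot
from h import *
import sys
from scipy.spatial.transform import Rotation as Ro
def st(tgt=None):
    s=robot.read_state();R=Ro.from_rotvec(s["orientation"]).as_matrix();p=np.array(s["tool_pos"])
    print("t",s["t"],"q",np.round(s["q"],3),"p",p.round(4),"open",round(s["opening"],4),"theta",np.arctan2(R[1,1],R[0,1]).round(4),R[2].round(3),"F",np.round(s["force"],2),"M",np.round(s["wrist_torque"],2))
    if tgt is not None: print("to tgt tool mm",(R.T@(np.array(tgt)-p)*1000).round(1))
    return s,R,p
E
python3 - <<'E'
from st import *
st([.5705,.267,.144])
cv2.imwrite("pics/s1.png",robot.read_camera("scene")["frame"]);cv2.imwrite("pics/w1.png",robot.read_camera("wrist")["frame"])
E
```

```text
t 4.05 q [ 3.530e-01  2.130e-01  1.396e+00 -1.000e-03  1.532e+00  9.470e-01] p [0.5725 0.265  0.2324] open 0.0713 theta -0.5938 [-0.     0.001 -1.   ] F [0.13 0.03 0.  ] M [-0.07  0.12 -0.01]
to tgt tool mm [ 0.6 -2.8 88.4]
```

View pics/w1.png

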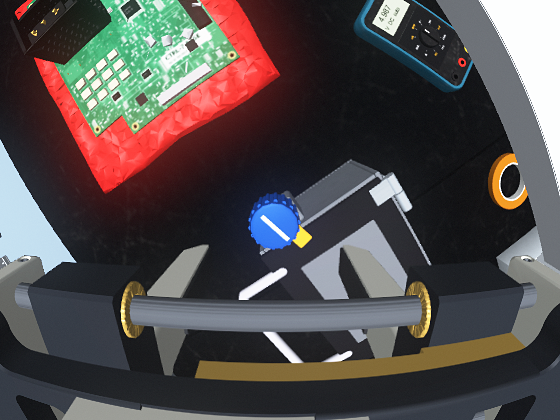

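View pics/s1.png

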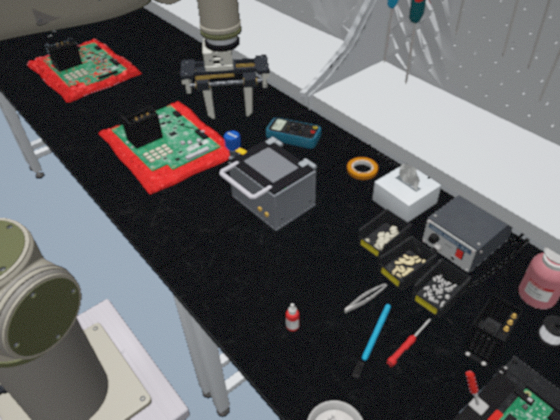

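The wrist view has the blue cap at (274,222), centred between the fingers at about (205,250) and (345,250). The scene view agrees. Descending.

Request:
step_arm --targets '[{"tx": 0.5, "ty": -2.5, "tz": 10, "ax": 0, "ay": 0, "az": 0, "grip": 60}, {"tx": 0, "ty": 0, "tz": 14, "ax": 0, "ay": 0, "az": 0, "grip": 60}, {"tx": 0, "ty": 0, "tz": 14, "ax": 0, "ay": 0, "az": 0, "grip": 60}, {"tx": 0, "ty": 0, "tz": 14, "ax": 0, "ay": 0, "az": 0, "grip": 60}, {"tx": 0, "ty": 0, "tz": 12, "ax": 0, "ay": 0, "az": 0, "grip": 60}, {"tx": 0, "ty": 0, "tz": 10, "ax": 0, "ay": 0, "az": 0, "grip": 60}, {"tx": 0, "ty": 0, "tz": 9, "ax": 0, "ay": 0, "az": 0, "grip": 60}, {"tx": 0, "ty": 0, "tz": 5, "ax": 0, "ay": 0, "az": 0, "grip": 60}, {"tx": 0, "ty": 0, "tz": 0, "ax": 0, "ay": 0, "az": 0, "grip": 200}, {"tx": 0, "ty": 0, "tz": 0, "ax": 0, "ay": 0, "az": 0, "grip": 200}, {"tx": 0, "ty": 0, "tz": 0, "ax": 0, "ay": 0, "az": 0, "grip": 200}, {"tx": 0, "ty": 0, "tz": 0, "ax": 0, "ay": 0, "az": 0, "grip": 200}, {"tx": 0, "ty": 0, "tz": 0, "ax": 0, "ay": 0, "az": 0, "grip": 200}, {"tx": 0, "ty": 0, "tz": 0, "ax": 0, "ay": 0, "az": 0, "grip": 200}]' --squeeze 20

```text
t: 5.55
tool_pos: [0.5709, 0.268, 0.1455]
orientation: [2.77, 1.476, 0.005]
force: [8.7, -3.1, -1.3]
opening: 0.0357
```

Run:
```python
from st import *
st([.5705,.267,.144])
```

```text
t 5.55 q [ 0.359  0.262  1.5   -0.002  1.376  0.951] p [0.5709 0.268  0.1455] open 0.0357 theta -0.5918 [ 0.002  0.004 -1.   ] F [ 8.69 -3.08 -1.35] M [-0.63 -1.09  0.01]
to tgt tool mm [-1.1  0.2  1.5]
```

Gripped: the opening is 35.7 mm. Now the anticlockwise turn, which is negative about tool z.

Request:
step_arm --targets '[{"tx": 0, "ty": 1, "tz": 0, "ax": 0, "ay": 0, "az": 0, "grip": 200}, {"tx": 0, "ty": 0, "tz": 0, "ax": 0, "ay": 0, "az": -0.1, "grip": 200}, {"tx": 0, "ty": 0, "tz": 0, "ax": 0, "ay": 0, "az": -0.1, "grip": 200}, {"tx": 0, "ty": 0, "tz": 0, "ax": 0, "ay": 0, "az": -0.1, "grip": 200}, {"tx": 0, "ty": 0, "tz": 0, "ax": 0, "ay": 0, "az": -0.1, "grip": 200}, {"tx": 0, "ty": 0, "tz": 0, "ax": 0, "ay": 0, "az": -0.1, "grip": 200}, {"tx": 0, "ty": 0, "tz": 0, "ax": 0, "ay": 0, "az": -0.1, "grip": 200}, {"tx": 0, "ty": 0, "tz": 0, "ax": 0, "ay": 0, "az": -0.1, "grip": 200}, {"tx": 0, "ty": 0, "tz": 0, "ax": 0, "ay": 0, "az": -0.1, "grip": 200}, {"tx": 0, "ty": 0, "tz": 0, "ax": 0, "ay": 0, "az": -0.1, "grip": 200}, {"tx": 0, "ty": 0, "tz": 0, "ax": 0, "ay": 0, "az": -0.1, "grip": 200}, {"tx": 0, "ty": 0, "tz": 0, "ax": 0, "ay": 0, "az": -0.1, "grip": 200}, {"tx": 0, "ty": 0, "tz": 0, "ax": 0, "ay": 0, "az": -0.1, "grip": 200}, {"tx": 0, "ty": 0, "tz": 0, "ax": 0, "ay": 0, "az": -0.08, "grip": 200}, {"tx": 0, "ty": 0, "tz": 0, "ax": 0, "ay": 0, "az": 0, "grip": 200}, {"tx": 0, "ty": 0, "tz": 0, "ax": 0, "ay": 0, "az": 0, "grip": 200}]'

```text
t: 7.15
tool_pos: [0.5716, 0.2679, 0.1455]
orientation: [1.34, 2.838, 0.002]
force: [7.6, -2.0, -2.2]
opening: 0.0355
```

Run:
```python
from st import *
st([.5705,.267,.144])
```

```text
t 7.15 q [ 0.358  0.264  1.498 -0.002  1.376 -0.33 ] p [0.5716 0.2679 0.1455] open 0.0355 theta 0.6885 [-0.003  0.003 -1.   ] F [ 7.56 -1.97 -2.18] M [-0.5  -1.12  0.05]
to tgt tool mm [-0.  -1.4  1.5]
```

Request:
step_arm --targets '[{"tx": 0, "ty": 0, "tz": 0, "ax": 0, "ay": 0, "az": 0, "grip": 60}, {"tx": 0, "ty": 0, "tz": 0, "ax": 0, "ay": 0, "az": 0, "grip": 60}, {"tx": 0, "ty": 0, "tz": 0, "ax": 0, "ay": 0, "az": 0, "grip": 60}, {"tx": 0, "ty": 0, "tz": 0, "ax": 0, "ay": 0, "az": 0, "grip": 60}, {"tx": 0, "ty": 0, "tz": -8, "ax": 0, "ay": 0, "az": 0, "grip": 60}, {"tx": 0, "ty": 0, "tz": -15, "ax": 0, "ay": 0, "az": 0, "grip": 60}, {"tx": 0, "ty": 0, "tz": -15, "ax": 0, "ay": 0, "az": 0, "grip": 60}, {"tx": 0, "ty": 0, "tz": -15, "ax": 0, "ay": 0, "az": 0, "grip": 60}, {"tx": 0, "ty": 0, "tz": -15, "ax": 0, "ay": 0, "az": 0, "grip": 60}, {"tx": 0, "ty": 0, "tz": -15, "ax": 0, "ay": 0, "az": 0, "grip": 60}, {"tx": 0, "ty": 0, "tz": 0, "ax": 0, "ay": 0, "az": 0, "grip": 60}]'

```text
t: 8.25
tool_pos: [0.5712, 0.269, 0.2315]
orientation: [1.339, 2.838, 0.006]
force: [0.9, 0.0, 0.5]
opening: 0.0708
```

Run:
```python
from st import *
st([.5705,.267,.144])
S=robot.read_camera("scene")["frame"];W=robot.read_camera("wrist")["frame"]
cv2.imwrite("pics/s2.png",cv2.resize(S[115:235,205:335],None,fx=4,fy=4));cv2.imwrite("pics/w2.png",W)
```

```text
t 8.25 q [ 0.359  0.21   1.402  0.     1.525 -0.33 ] p [0.5712 0.269  0.2315] open 0.0708 theta 0.689 [-0.002  0.005 -1.   ] F [0.93 0.01 0.5 ] M [-0.04  0.06  0.02]
to tgt tool mm [-1.  -2.2 87.5]
```

View pics/w2.png

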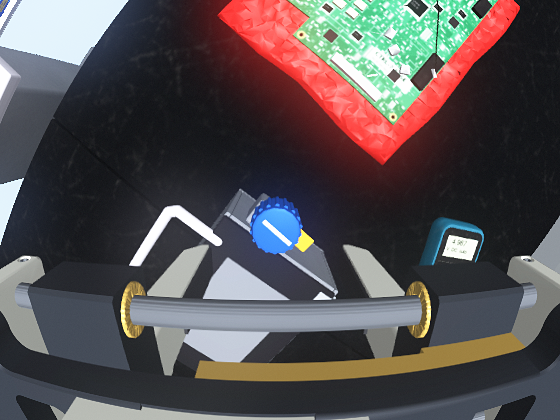

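View pics/s2.png

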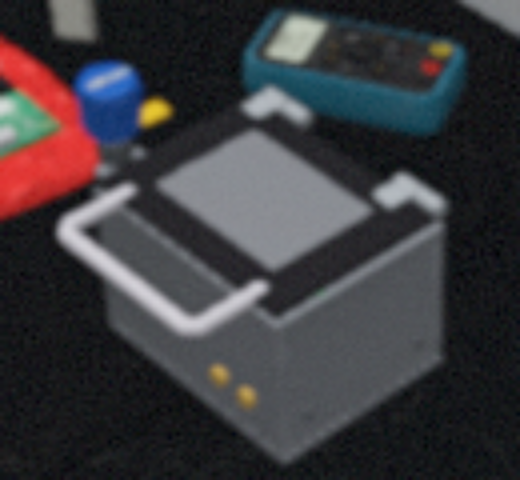

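The wrist view shows the tongue at (307,242), lying along the box side and clear of the flap's edge. The scene zoom agrees, with the tongue to the rear at (155,110). Next, move over the bar with jaws across it.

Request:
step_arm --targets '[{"tx": 0, "ty": 0, "tz": 0, "ax": 0, "ay": 0, "az": 0.11, "grip": 165}, {"tx": 0, "ty": 0, "tz": 0, "ax": 0, "ay": 0, "az": 0.11, "grip": 165}, {"tx": 0, "ty": 0, "tz": 0, "ax": 0, "ay": 0, "az": 0.11, "grip": 165}, {"tx": 0, "ty": 0, "tz": 0, "ax": 0, "ay": 0, "az": 0.11, "grip": 165}, {"tx": 0, "ty": 0, "tz": 0, "ax": 0, "ay": 0, "az": 0.11, "grip": 165}, {"tx": 0, "ty": 0, "tz": 0, "ax": 0, "ay": 0, "az": 0.11, "grip": 165}, {"tx": -14, "ty": -9.6, "tz": 0, "ax": 0, "ay": 0, "az": 0, "grip": 165}, {"tx": -14, "ty": -9.6, "tz": 0, "ax": 0, "ay": 0, "az": 0, "grip": 165}, {"tx": -14, "ty": -9.6, "tz": 0, "ax": 0, "ay": 0, "az": 0, "grip": 165}, {"tx": -14, "ty": -9.6, "tz": 0, "ax": 0, "ay": 0, "az": 0, "grip": 165}, {"tx": -14, "ty": -9.6, "tz": 10, "ax": 0, "ay": 0, "az": 0, "grip": 165}, {"tx": -14, "ty": -9.6, "tz": 15, "ax": 0, "ay": 0, "az": 0, "grip": 165}, {"tx": -14, "ty": -9.6, "tz": 15, "ax": 0, "ay": 0, "az": 0, "grip": 165}, {"tx": -13, "ty": -9.4, "tz": 10, "ax": 0, "ay": 0, "az": 0, "grip": 165}, {"tx": 0, "ty": 0, "tz": 0, "ax": 0, "ay": 0, "az": 0, "grip": 165}]'

```text
t: 9.85
tool_pos: [0.4938, 0.1538, 0.1745]
orientation: [-2.188, -2.25, 0.008]
force: [-0.1, -0.2, -1.4]
opening: 0.0329
```

Run:
```python
from st import *
st([.498,.156,.111])
S=robot.read_camera("scene")["frame"];W=robot.read_camera("wrist");T=robot.read_camera("top")["frame"]
print(W["R"],W["t"],W["fx"],W["cx"],W["cy"])
cv2.imwrite("pics/s3.png",cv2.resize(S[75:235,175:335],None,fx=3.5,fy=3.5));cv2.imwrite("pics/w3.png",W["frame"]);cv2.imwrite("pics/t3.png",T)
```

```text
t 9.85 q [ 0.203 -0.054  1.784 -0.     1.417  0.175] p [0.4938 0.1538 0.1745] open 0.0329 theta 0.0278 [-0.001 -0.005 -1.   ] F [-0.1  -0.22 -1.38] M [-0.1   0.05  0.07]
to tgt tool mm [ 2.2  4.6 63.5]
[[ 0.99957794  0.0288668  -0.00326485]
 [ 0.0287389  -0.96615533  0.25635514]
 [ 0.0042458  -0.25634077 -0.96657715]] [-0.49986959  0.11857083  0.37310296] 325.19226210127806 275.3701711372041 213.73929566961473
```

View pics/w3.png

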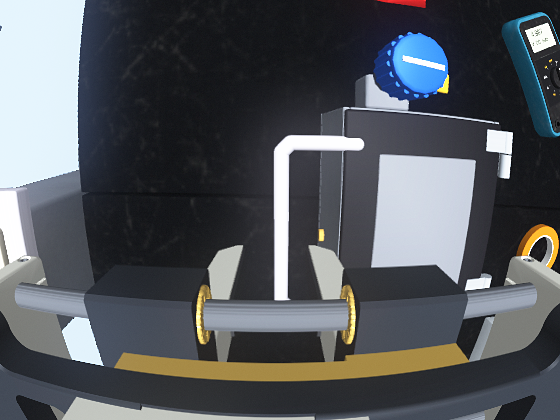

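View pics/s3.png

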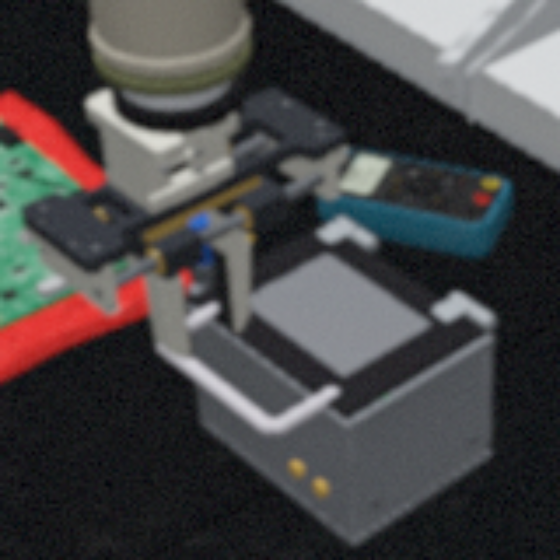

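The wrist view shows the rod at column 281, running along the fingers' gap centre (inner faces about 238 and 315), and the tongue to the rear at (445,83). I cast the rod through the fisheye for a second estimate.

Run:
```python
from st import *
W=robot.read_camera("wrist");R=np.array(W["R"]);t=np.array(W["t"])
def fz(u,v,z):
    dx,dy=u-W["cx"],v-W["cy"];r=np.hypot(dx,dy);th=r/W["fx"]
    d=R.T@np.array([np.sin(th)*dx/r,np.sin(th)*dy/r,np.cos(th)]);o=-R.T@t
    return o+d*(z-o[2])/d[2]
g=W["frame"].min(2)
P=[]
for v in (160,180,200,220,240,260,280):
    xs=np.nonzero(g[v,260:305]>140)[0]+260
    u=(xs.min()+xs.max())/2;p=fz(u,v,.116);P.append(p);print(v,u,p.round(4),len(xs))
P=np.array(P);k=np.polyfit(P[:,1],P[:,0],1);print("yaw",-k[0],"x at y=.156",np.polyval(k,.156))
for p in ((286,144),): print("corner",fz(*p,.116))
```

```text
160 278.0 [0.498  0.2055 0.116 ] 15
180 278.5 [0.4987 0.1921 0.116 ] 14
200 278.5 [0.4992 0.1784 0.116 ] 14
220 278.5 [0.4996 0.1644 0.116 ] 14
240 278.5 [0.5001 0.1499 0.116 ] 14
260 278.5 [0.5006 0.1347 0.116 ] 14
280 278.0 [0.5008 0.1187 0.116 ] 13
yaw 0.03197118611152177 x at y=.156 0.49981591399533665
corner [0.5029133  0.21624105 0.116     ]
```

Request:
step_arm --targets '[{"tx": 2, "ty": 5, "tz": 0, "ax": 0, "ay": 0, "az": 0, "grip": 168}, {"tx": 0, "ty": 0, "tz": 10, "ax": 0, "ay": 0, "az": 0, "grip": 168}, {"tx": 0, "ty": 0, "tz": 10, "ax": 0, "ay": 0, "az": 0, "grip": 168}, {"tx": 0, "ty": 0, "tz": 10, "ax": 0, "ay": 0, "az": 0, "grip": 168}, {"tx": 0, "ty": 0, "tz": 10, "ax": 0, "ay": 0, "az": 0, "grip": 168}, {"tx": 0, "ty": 0, "tz": 10, "ax": 0, "ay": 0, "az": 0, "grip": 168}, {"tx": 0, "ty": 0, "tz": 8, "ax": 0, "ay": 0, "az": 0, "grip": 168}, {"tx": 0, "ty": 0, "tz": 5, "ax": 0, "ay": 0, "az": 0, "grip": 168}, {"tx": 0, "ty": 0, "tz": 0, "ax": 0, "ay": 0, "az": 0, "grip": 168}]'

```text
t: 10.95
tool_pos: [0.5008, 0.1572, 0.1137]
orientation: [-2.189, -2.253, 0.002]
force: [1.1, 0.2, 0.9]
opening: 0.0316
```

Run:
```python
from st import *
st([.499,.156,.111])
```

```text
t 10.95 q [ 0.207  0.019  1.827 -0.     1.296  0.178] p [0.5008 0.1572 0.1137] open 0.0316 theta 0.0289 [-0.    -0.001 -1.   ] F [1.06 0.16 0.95] M [-0.07  0.08 -0.02]
to tgt tool mm [-1.2 -1.8  2.7]
```

Request:
step_arm --targets '[{"tx": 0, "ty": -1.5, "tz": 2.5, "ax": 0, "ay": 0, "az": 0, "grip": 168}, {"tx": 0, "ty": 0, "tz": 0, "ax": 0, "ay": 0, "az": 0, "grip": 250}, {"tx": 0, "ty": 0, "tz": 0, "ax": 0, "ay": 0, "az": 0, "grip": 250}, {"tx": 0, "ty": 0, "tz": 0, "ax": 0, "ay": 0, "az": 0, "grip": 250}, {"tx": 0, "ty": 0, "tz": 0, "ax": 0, "ay": 0, "az": 0, "grip": 250}, {"tx": 0, "ty": 0, "tz": 0, "ax": 0, "ay": 0, "az": 0, "grip": 250}]' --squeeze 15

```text
t: 11.55
tool_pos: [0.4987, 0.1574, 0.1123]
orientation: [-2.188, -2.252, 0.003]
force: [-7.4, -1.0, 5.5]
opening: 0.0093
```

Run:
```python
from st import *
st([.499,.156,.111])
```

```text
t 11.55 q [0.207 0.017 1.833 0.    1.295 0.178] p [0.4987 0.1574 0.1123] open 0.0093 theta 0.0292 [-0.    -0.003 -1.   ] F [-7.45 -0.97  5.48] M [-0.16  1.34 -0.02]
to tgt tool mm [-1.4  0.3  1.3]
```

Gripped on the rod, at 9.3 mm opening. Working out the arc about the hinge (radius 175 mm) as tool shifts.

Run:
```python
import numpy as np
d=[.01,.02,.03]+[.04]*36+[.03,.02,.01]
a=np.r_[0,np.cumsum(d)];print(a[-1])
y=np.round(175*(1-np.cos(a)),1);z=np.round(-175*np.sin(a),1)
for i in range(len(d)):print(i+1,round(a[i+1],2),round(y[i+1]-y[i],1),round(z[i+1]-z[i],1))
```

```text
1.5600000000000007
1 0.01 0.0 -1.7
2 0.03 0.1 -3.5
3 0.06 0.2 -5.3
4 0.1 0.6 -7.0
5 0.14 0.8 -6.9
6 0.18 1.1 -6.9
7 0.22 1.4 -6.9
8 0.26 1.7 -6.8
9 0.3 1.9 -6.7
10 0.34 2.2 -6.7
11 0.38 2.5 -6.5
12 0.42 2.7 -6.5
13 0.46 3.0 -6.3
14 0.5 3.2 -6.2
15 0.54 3.5 -6.1
16 0.58 3.7 -5.9
17 0.62 4.0 -5.8
18 0.66 4.2 -5.6
19 0.7 4.4 -5.4
20 0.74 4.6 -5.3
21 0.78 4.8 -5.1
22 0.82 5.0 -4.9
23 0.86 5.2 -4.6
24 0.9 5.4 -4.5
25 0.94 5.6 -4.2
26 0.98 5.7 -4.0
27 1.02 5.9 -3.8
28 1.06 6.0 -3.6
29 1.1 6.2 -3.3
30 1.14 6.3 -3.0
31 1.18 6.4 -2.8
32 1.22 6.6 -2.5
33 1.26 6.6 -2.3
34 1.3 6.7 -2.0
35 1.34 6.8 -1.8
36 1.38 6.8 -1.4
37 1.42 6.9 -1.2
38 1.46 7.0 -0.9
39 1.5 6.9 -0.7
40 1.53 5.3 -0.3
41 1.55 3.5 -0.1
42 1.56 1.7 0.0
```

Request:
step_arm --targets '[{"tx": 0, "ty": 0, "tz": -1.7, "ax": 0, "ay": 0, "az": 0, "grip": 250}, {"tx": 0, "ty": 0.1, "tz": -3.5, "ax": 0, "ay": 0, "az": 0, "grip": 250}, {"tx": 0, "ty": 0.2, "tz": -5.3, "ax": 0, "ay": 0, "az": 0, "grip": 250}, {"tx": 0, "ty": 0.6, "tz": -7, "ax": 0, "ay": 0, "az": 0, "grip": 250}, {"tx": 0, "ty": 0.8, "tz": -6.9, "ax": 0, "ay": 0, "az": 0, "grip": 250}, {"tx": 0, "ty": 1.1, "tz": -6.9, "ax": 0, "ay": 0, "az": 0, "grip": 250}, {"tx": 0, "ty": 1.4, "tz": -6.9, "ax": 0, "ay": 0, "az": 0, "grip": 250}, {"tx": 0, "ty": 1.7, "tz": -6.8, "ax": 0, "ay": 0, "az": 0, "grip": 250}, {"tx": 0, "ty": 1.9, "tz": -6.7, "ax": 0, "ay": 0, "az": 0, "grip": 250}, {"tx": 0, "ty": 0, "tz": 0, "ax": 0, "ay": 0, "az": 0, "grip": 250}]'

```text
t: 12.55
tool_pos: [0.5063, 0.1576, 0.1646]
orientation: [-2.187, -2.252, 0.004]
force: [-12.2, -0.1, 2.6]
opening: 0.0095
```

Run:
```python
from st import *
st()
S=robot.read_camera("scene")["frame"]
cv2.imwrite("pics/s4.png",cv2.resize(S[75:235,175:335],None,fx=3.5,fy=3.5))
```

```text
t 12.55 q [ 0.205 -0.013  1.762  0.     1.395  0.176] p [0.5063 0.1576 0.1646] open 0.0095 theta 0.0292 [-0.    -0.003 -1.   ] F [-12.23  -0.13   2.61] M [-0.09  2.08  0.01]
```

View pics/s4.png

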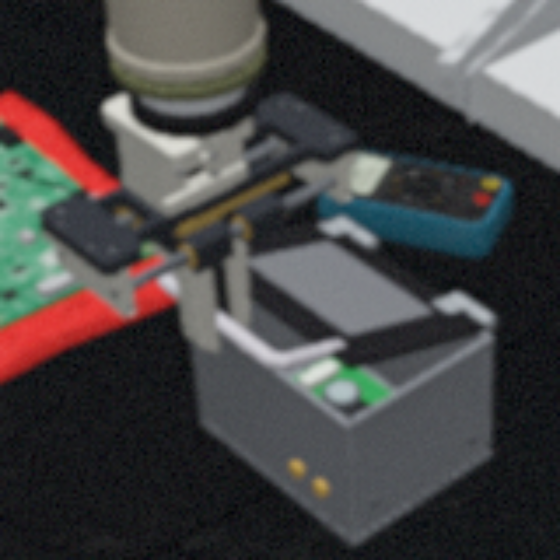

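The flap is rising with the bar in the fingers (bar at about (240,340) in the zoom, box interior visible). The side force is −12 N in x, so I ease y slightly and continue.

Request:
step_arm --targets '[{"tx": 0, "ty": 1, "tz": -3.5, "ax": 0, "ay": 0, "az": 0, "grip": 250}, {"tx": 0, "ty": 0.7, "tz": -6.7, "ax": 0, "ay": 0, "az": 0, "grip": 250}, {"tx": 0, "ty": 1.5, "tz": -6.5, "ax": 0, "ay": 0, "az": 0, "grip": 250}, {"tx": 0, "ty": 2.7, "tz": -6.5, "ax": 0, "ay": 0, "az": 0, "grip": 250}, {"tx": 0, "ty": 3, "tz": -6.3, "ax": 0, "ay": 0, "az": 0, "grip": 250}, {"tx": 0, "ty": 3.2, "tz": -6.2, "ax": 0, "ay": 0, "az": 0, "grip": 250}, {"tx": 0, "ty": 3.5, "tz": -6.1, "ax": 0, "ay": 0, "az": 0, "grip": 250}, {"tx": 0, "ty": 3.7, "tz": -5.9, "ax": 0, "ay": 0, "az": 0, "grip": 250}, {"tx": 0, "ty": 4, "tz": -5.8, "ax": 0, "ay": 0, "az": 0, "grip": 250}, {"tx": 0, "ty": 4.2, "tz": -5.6, "ax": 0, "ay": 0, "az": 0, "grip": 250}, {"tx": 0, "ty": 3.4, "tz": -2, "ax": 0, "ay": 0, "az": 0, "grip": 250}, {"tx": 0, "ty": 0, "tz": 0, "ax": 0, "ay": 0, "az": 0, "grip": 250}]'

```text
t: 13.8
tool_pos: [0.5393, 0.1584, 0.2258]
orientation: [2.189, 2.252, 0.002]
force: [2.0, 0.1, -2.3]
opening: 0.0095
```

Run:
```python
from st import *
s,R,p=st()
g=p-[0,0,-.005];d=(g[:2]-[.6735,.1616])@[np.cos(.03),np.sin(.03)]
print("r",np.hypot(d,g[2]-.116),"phi",np.arctan2(g[2]-.116,-d))
S=robot.read_camera("scene")["frame"]
cv2.imwrite("pics/s5.png",cv2.resize(S[45:235,175:335],None,fx=3.,fy=3.))
```

```text
t 13.8 q [ 0.195  0.03   1.606 -0.     1.504  0.166] p [0.5393 0.1584 0.2258] open 0.0095 theta 0.0287 [ 0.     0.001 -1.   ] F [ 1.99  0.1  -2.35] M [-0.07 -0.13 -0.08]
r 0.17660088927823991 phi 0.7075570443355232
```

View pics/s5.png

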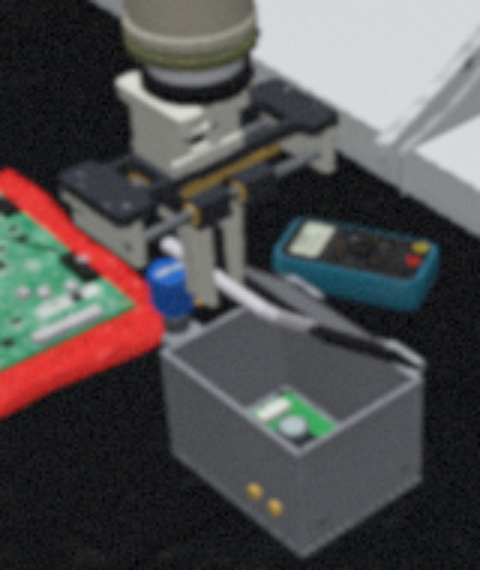

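The flap is at about 40° with small forces; the rod is still between the fingers at about (225,285) in the zoom. Continuing.

Request:
step_arm --targets '[{"tx": 0, "ty": 2.3, "tz": -2.6, "ax": 0, "ay": 0, "az": 0, "grip": 250}, {"tx": 0, "ty": 2.3, "tz": -2.7, "ax": 0, "ay": 0, "az": 0, "grip": 250}, {"tx": 0, "ty": 4.8, "tz": -5.1, "ax": 0, "ay": 0, "az": 0, "grip": 250}, {"tx": 0, "ty": 5, "tz": -4.9, "ax": 0, "ay": 0, "az": 0, "grip": 250}, {"tx": 0, "ty": 5.2, "tz": -4.6, "ax": 0, "ay": 0, "az": 0, "grip": 250}, {"tx": 0, "ty": 5.4, "tz": -4.5, "ax": 0, "ay": 0, "az": 0, "grip": 250}, {"tx": 0, "ty": 5.6, "tz": -4.2, "ax": 0, "ay": 0, "az": 0, "grip": 250}, {"tx": 0, "ty": 5.7, "tz": -4, "ax": 0, "ay": 0, "az": 0, "grip": 250}, {"tx": 0, "ty": 5.9, "tz": -3.8, "ax": 0, "ay": 0, "az": 0, "grip": 250}, {"tx": 0, "ty": 6, "tz": -3.6, "ax": 0, "ay": 0, "az": 0, "grip": 250}, {"tx": 0, "ty": 6.2, "tz": -3.3, "ax": 0, "ay": 0, "az": 0, "grip": 250}, {"tx": 0, "ty": 6.3, "tz": -3, "ax": 0, "ay": 0, "az": 0, "grip": 250}, {"tx": 0, "ty": 3.2, "tz": -1.4, "ax": 0, "ay": 0, "az": 0, "grip": 250}, {"tx": 0, "ty": 0, "tz": 0, "ax": 0, "ay": 0, "az": 0, "grip": 250}]'

```text
t: 15.25
tool_pos: [0.6033, 0.1603, 0.2735]
orientation: [2.189, 2.253, 0.002]
force: [-4.0, -2.0, 6.5]
opening: 0.0094
```

```bash
cat >> st.py <<'E'
def phi(p):
    g=p+[0,0,.005];d=(g[:2]-[.6735,.1616])@[np.cos(.03),np.sin(.03)]
    print("r",np.hypot(d,g[2]-.116),"phi",np.arctan2(g[2]-.116,-d))
E
python3 - <<'E'
from st import *
s,R,p=st();phi(p)
S=robot.read_camera("scene")["frame"]
cv2.imwrite("pics/s6.png",cv2.resize(S[45:235,175:335],None,fx=3.,fy=3.))
E
```

```text
t 15.25 q [ 0.178  0.181  1.358 -0.     1.601  0.149] p [0.6033 0.1603 0.2735] open 0.0094 theta 0.0288 [ 0.     0.001 -1.   ] F [-4.02 -2.04  6.55] M [-0.35  0.76 -0.02]
r 0.17700356243188392 phi 1.1631189754920062
```

View pics/s6.png

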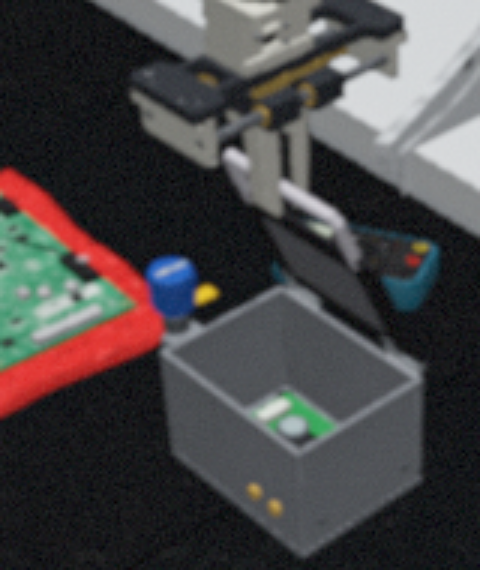

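The flap is at about 66° with the bar still gripped; the tongue is visible to the rear at (205,294). Continuing to about 1.5 rad.

Request:
step_arm --targets '[{"tx": 0, "ty": 3.2, "tz": -1.4, "ax": 0, "ay": 0, "az": 0, "grip": 250}, {"tx": 0, "ty": 3.3, "tz": -1.3, "ax": 0, "ay": 0, "az": 0, "grip": 250}, {"tx": 0, "ty": 6.6, "tz": -2.3, "ax": 0, "ay": 0, "az": 0, "grip": 250}, {"tx": 0, "ty": 6.7, "tz": -2, "ax": 0, "ay": 0, "az": 0, "grip": 250}, {"tx": 0, "ty": 6.8, "tz": -1.8, "ax": 0, "ay": 0, "az": 0, "grip": 250}, {"tx": 0, "ty": 6.8, "tz": -1.4, "ax": 0, "ay": 0, "az": 0, "grip": 250}, {"tx": 0, "ty": 6.9, "tz": -1.2, "ax": 0, "ay": 0, "az": 0, "grip": 250}, {"tx": 0, "ty": 7, "tz": -0.9, "ax": 0, "ay": 0, "az": 0, "grip": 250}, {"tx": 0, "ty": 5, "tz": -0.5, "ax": 0, "ay": 0, "az": 0, "grip": 250}, {"tx": 0, "ty": 4, "tz": -0.4, "ax": 0, "ay": 0, "az": 0, "grip": 250}, {"tx": 0, "ty": 2, "tz": 0, "ax": 0, "ay": 0, "az": 0, "grip": 250}, {"tx": 0, "ty": 0, "tz": 0, "ax": 0, "ay": 0, "az": 0, "grip": 250}, {"tx": 0, "ty": 0, "tz": 0, "ax": 0, "ay": 0, "az": 0, "grip": 250}]'

```text
t: 16.6
tool_pos: [0.6615, 0.162, 0.2862]
orientation: [2.189, 2.253, 0.002]
force: [-0.4, -2.3, 5.3]
opening: 0.0093
```

Run:
```python
from st import *
s,R,p=st();phi(p)
S=robot.read_camera("scene")["frame"];T=robot.read_camera("top")["frame"]
cv2.imwrite("pics/s7.png",cv2.resize(S[45:235,175:335],None,fx=3.,fy=3.));cv2.imwrite("pics/t7.png",cv2.resize(T[60:260,100:300],None,fx=3,fy=3));cv2.imwrite("pics/w7.png",robot.read_camera("wrist")["frame"])
```

```text
t 16.6 q [ 0.165  0.337  1.153 -0.     1.65   0.136] p [0.6615 0.162  0.2862] open 0.0093 theta 0.0289 [ 0.     0.001 -1.   ] F [-0.43 -2.35  5.33] M [-0.38  0.22 -0.01]
r 0.17557136445513685 phi 1.5022592710660048
```

View pics/s7.png

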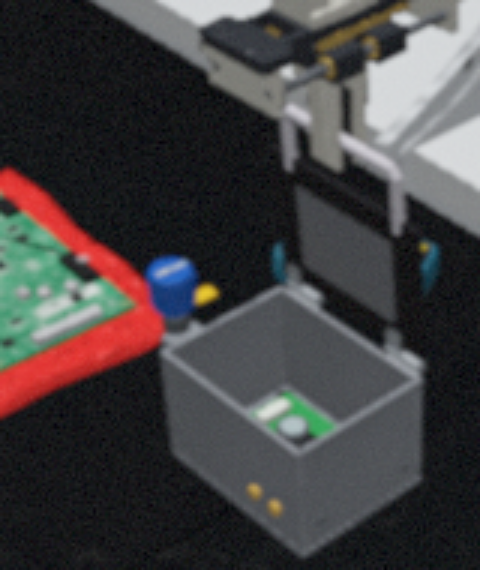

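View pics/t7.png

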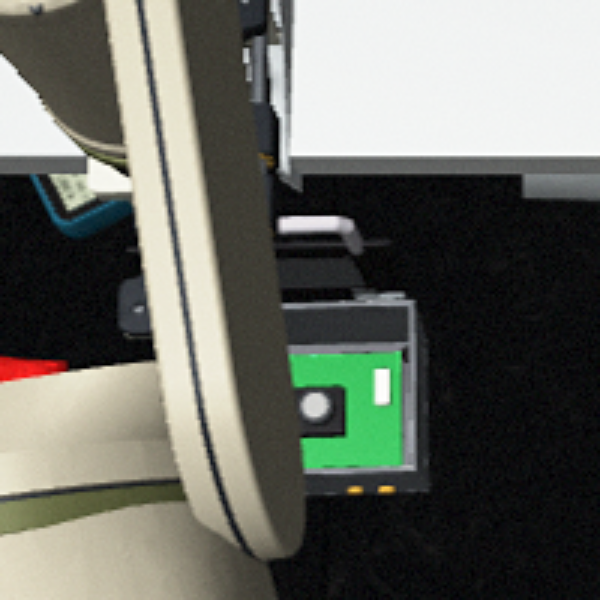

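View pics/w7.png

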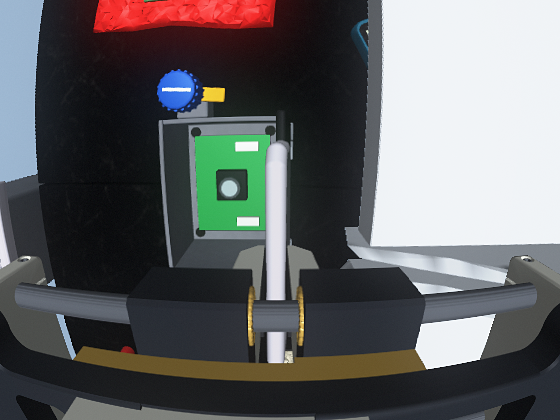

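The scene view shows the flap nearly upright, with its panel at about (345,250) and the rod between the fingers. The wrist view shows the rod at column 278 between the fingers, and the tongue at (213,94) to the rear of the cap. I check the angle independently from the top view, where the rod lies along row 223 of the zoom at columns 280–345.

Run:
```python
from st import *
from scipy.optimize import least_squares
T=robot.read_camera("top");S=robot.read_camera("scene");g=T["frame"].min(2)
P=[]
for u in range(196,212,2):
    ys=np.nonzero(g[128:142,u]>130)[0]+128
    P.append(onz(T,u,(ys.min()+ys.max())/2,.2915))
P=np.array(P);print(P.round(4)[:,:2].tolist())
k=np.polyfit(P[:,1],P[:,0],1);print("rod x at y .16",np.polyval(k,.16),-k[0])
# circle fit to grasp points with radius .175
G=np.array([(.5063,.1696),(.5393,.2308),(.6033,.2785),(.6615,.2912)])
r=least_squares(lambda h:np.hypot(G[:,0]-h[0],G[:,1]-h[1])-.175,[.67,.116]);print(r.x,r.fun)
# scene: rod right corner: ends
cv2.imwrite("pics/s8.png",cv2.resize(S["frame"][70:180,255:325],None,fx=7,fy=7)[:600])
```

```text
[[0.6621, 0.1343], [0.6621, 0.1307], [0.6621, 0.1272], [0.6621, 0.1236], [0.6621, 0.1201], [0.6621, 0.1165], [0.6621, 0.113], [0.6621, 0.1095]]
rod x at y .16 0.6620488775729403 0.00040890480373424206
[0.67279879 0.11720196] [-0.00045086  0.0002896   0.00063354 -0.00063549]
```

View pics/s8.png

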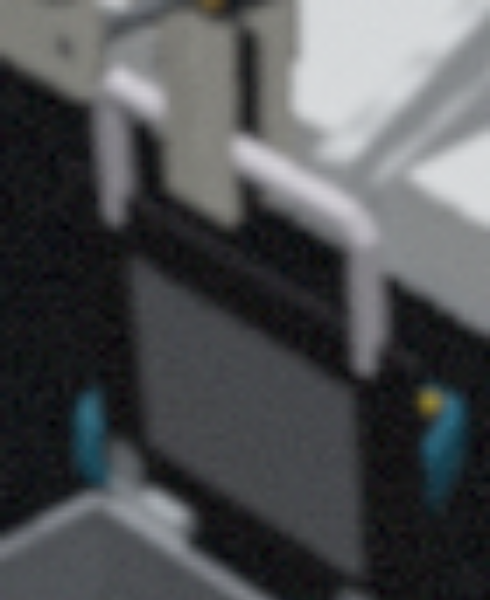

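The independent checks agree: rod x 0.662 (top view) and hinge x about 0.673 (circle fit), so the angle is about 1.505. That leaves 11.5 mm to go, slowly.

Request:
step_arm --targets '[{"tx": 0, "ty": 1, "tz": 0, "ax": 0, "ay": 0, "az": 0, "grip": 250}, {"tx": 0, "ty": 2, "tz": 0, "ax": 0, "ay": 0, "az": 0, "grip": 250}, {"tx": 0, "ty": 2.5, "tz": 0, "ax": 0, "ay": 0, "az": 0, "grip": 250}, {"tx": 0, "ty": 2.5, "tz": 0, "ax": 0, "ay": 0, "az": 0, "grip": 250}, {"tx": 0, "ty": 2, "tz": 0, "ax": 0, "ay": 0, "az": 0, "grip": 250}, {"tx": 0, "ty": 1, "tz": 0, "ax": 0, "ay": 0, "az": 0, "grip": 250}, {"tx": 0, "ty": 0.5, "tz": 0, "ax": 0, "ay": 0, "az": 0, "grip": 250}, {"tx": 0, "ty": 0, "tz": 0, "ax": 0, "ay": 0, "az": 0, "grip": 250}, {"tx": 0, "ty": 0, "tz": 0, "ax": 0, "ay": 0, "az": 0, "grip": 250}, {"tx": 0, "ty": 0, "tz": 0, "ax": 0, "ay": 0, "az": 0, "grip": 250}, {"tx": 0, "ty": 0, "tz": 0, "ax": 0, "ay": 0, "az": 0, "grip": 250}, {"tx": 0, "ty": 0, "tz": 0, "ax": 0, "ay": 0, "az": 0, "grip": 250}, {"tx": 0, "ty": 0, "tz": 0, "ax": 0, "ay": 0, "az": 0, "grip": 250}, {"tx": 0, "ty": 0, "tz": 0, "ax": 0, "ay": 0, "az": 0, "grip": 250}]'

```text
t: 18.25
tool_pos: [0.6729, 0.1623, 0.2862]
orientation: [2.189, 2.253, 0.002]
force: [0.1, -2.1, 4.7]
opening: 0.0095
```

Run:
```python
from st import *
s,R,p=st();phi(p)
T=robot.read_camera("top");S=robot.read_camera("scene");g=T["frame"].min(2)
P=[]
for u in range(196,212,2):
    ys=np.nonzero(g[120:142,u]>130)[0]+120
    P.append((ys.min()+ys.max())/2)
print(P,onz(T,204,np.median(P),.2915))
cv2.imwrite("pics/s9.png",S["frame"]);cv2.imwrite("pics/w9.png",robot.read_camera("wrist")["frame"])
s2,_,p2=st();print((p2-p)*1000)
```

```text
t 18.25 q [ 0.163  0.369  1.114 -0.     1.658  0.134] p [0.6729 0.1623 0.2862] open 0.0095 theta 0.0288 [ 0.     0.001 -1.   ] F [ 0.13 -2.09  4.66] M [-0.31  0.3  -0.03]
r 0.17524745593343422 phi 1.5673124620084036
[np.float64(128.0), np.float64(128.0), np.float64(128.0), np.float64(128.0), np.float64(128.0), np.float64(128.0), np.float64(128.0), np.float64(128.0)] [0.67325543 0.12042072 0.2915    ]
t 18.4 q [ 0.163  0.369  1.114 -0.     1.658  0.134] p [0.6729 0.1623 0.2863] open 0.0093 theta 0.0289 [ 0.     0.001 -1.   ] F [-0.41 -1.62  5.68] M [-0.33  0.18 -0.01]
[0.01095008 0.0433445  0.01819645]
```

View pics/s9.png

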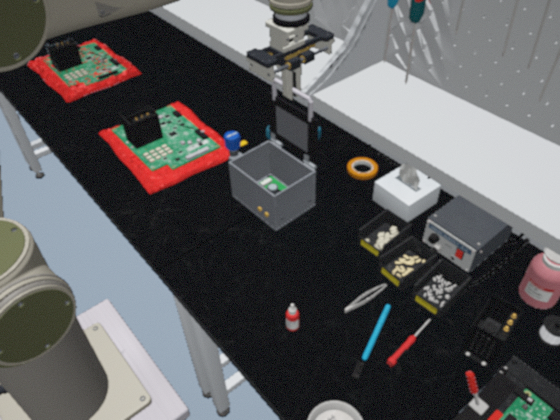

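View pics/w9.png

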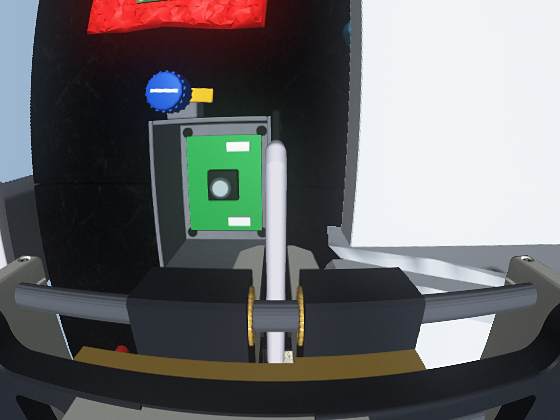

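The scene view shows the flap upright at (293,128) with the gripper on its rod. The bystanders (red bottle (292,318), cyan pen (373,335), connector block (480,345)) have not moved. The wrist view has the tongue at (200,95) pointing to the rear and the rod centred at column 277. Handing in.

Run:
```python
from plant import robot
print(robot.close_job())
```

```text
the job is handed in; nothing more can be done
None
```

I turned the cap about 1.28 rad anticlockwise, gripped the bar and swung the flap up to upright. I handed the job in at about 18.4 s with the gripper still closed on the rod, set to 15 N; no verdict was reported.

**Last checks:**
- **Flap angle:** about 1.567 rad from the arm's position. The top view puts the rod at x = 0.673 m, against a hinge at about 0.673 m, so the two agree.
- **Stillness:** the tool moved less than 0.05 mm between the last two readings, 0.15 s apart.
- **Grip:** the fingers are open 9.3–9.5 mm on the 10 mm rod, within a few millimetres of its middle.
- **Cap:** it started at about 0.2 rad, so it should be near 1.48 rad now. The wrist picture shows the tongue pointing to the rear, off the flap. I did not measure this final angle directly.
- **Bystanders:** they look unmoved in the last scene picture.

**What went wrong or was unexpected:**
- The first two move calls were refused because the rows lacked some keys; nothing moved.
- The side force reached about 12 N early in the swing, so I eased the path slightly. It was 2–4 N at the later stops and near zero at the end.
- An upward force reading of about 5 N remained at the end.

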